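Make up a desk kit and a mailing kit

TASK

Make up two kits in the wooden trays on the desk, one thing to a bay: the desk kit in the long three-bay tray is the stapler, the glue stick and the tall ink carton (any order); the mailing kit in the short two-bay tray is the tape roll and the rubber stamp (either order). Everything stands flat on its bay's floor, the same way up as it was found. Leave the squat ink carton and the steel-lidded glass jar where they are.

Things in the scene. Friction and masses are not known exactly. Their poses are not given: they have to be found in the camera images.
- long_tray: Long shallow wooden tray of three bays in a row, fixed to the desk. 268 mm long along its y. Outer depth 104 mm along its x, floor 4 mm thick, outer walls and dividers 4 mm thick and 12 mm high (measured from the desk). Each bay is 96 mm (x) by 84 mm (y) inside. Origin at the tray's centre on its underside (desk level), z up, y along the row of bays; bay centres at x = 0, y = -88, 0 and +88 mm.
- short_tray: Short shallow wooden tray of two bays side by side, fixed to the desk. 180 mm long along its y. Outer depth 104 mm along its x, floor 4 mm thick, outer walls and dividers 4 mm thick and 12 mm high (measured from the desk). Each bay is 96 mm (x) by 84 mm (y) inside. Origin at the tray's centre on its underside (desk level), z up, y along the row of bays; bay centres at x = 0, y = -44 and +44 mm.
- stapler_mid (a point): Mini stapler, black with a bright steel magazine, on its base: 26 mm wide (its x) by 64 mm long (its y) by 42 mm high (z up), 0.11 kg. The point is its centre, 21 mm above its underside. Grip it across its 26 mm width; the base (lowest 6 mm) and the arm (top 14 mm) have the full width, between them it is narrower. Stands loose on the desk.
- glue_mid (a point): Glue stick standing upright: white cylinder with grey foot and cap, 30 mm diameter (28 mm at the white part), 80 mm high, 0.04 kg. The point is on its axis, half-way up, 40 mm above its underside; z up. Stands loose on the desk.
- tall_carton_mid (a point): Tall ink carton standing upright: white box with a red band, 36 mm (its x) by 50 mm (its y) by 74 mm high (z up), 0.08 kg. The point is its centre, 37 mm above its underside. Stands loose on the desk.
- roll_mid (a point): Roll of brown tape lying flat: ring of 46 mm outer diameter, 27 mm hole, 25 mm high, 0.04 kg. The point is on its axis, half-way up, 12.5 mm above its underside; z up. Stands loose on the desk.
- stamp_mid (a point): Wooden rubber stamp standing on its foot, 64 mm high, 0.06 kg: foot 30 mm (its x) by 46 mm (its y) by 16 mm high, and above it a round turned handle, narrow (16 mm) at 30 mm above the underside and widening to a knob 26 to 28 mm in diameter between 40 and 52 mm above the underside (8 to 20 mm above this point), where it is gripped. The point is on its axis, half-way up, 32 mm above its underside; z up. Stands loose on the desk.
- squat_carton_mid (a point): Squat ink carton lying flat among the stock, not to be moved: white box with a red band, 48 mm (its x) by 62 mm (its y) by 28 mm high, 0.15 kg, loose. The point is its centre, 14 mm above the desk.
- jar_mid (a point): Small glass jar with a bright steel lid among the stock, not to be moved: 48 mm diameter, 55 mm high, 0.16 kg, loose. The point is its centre, 27.5 mm above the desk.
Not all that is in view belongs to the job. What is shaped like the part that bears roll_mid but green is not meant.

How it is judged (in metres and radians):
At the end, for the whole second after the job is handed in: All five things rest in bays of their own in their proper tray (centre within 45 mm of a bay centre along tray x, 40 mm along y), on the bay floor (within 4 mm), same way up (tilt under 0.12 rad); squat carton and jar within 20 mm of their starts ((((x of stapler_mid in the frame of long_tray between -0.045 and 0.045 m and y of stapler_mid in the frame of long_tray between -0.128 and -0.048 m) and (x of glue_mid in the frame of long_tray between -0.045 and 0.045 m and y of glue_mid in the frame of long_tray between -0.04 and 0.04 m) and (x of tall_carton_mid in the frame of long_tray between -0.045 and 0.045 m and y of tall_carton_mid in the frame of long_tray between 0.048 and 0.128 m)) or ((x of stapler_mid in the frame of long_tray between -0.045 and 0.045 m and y of stapler_mid in the frame of long_tray between -0.128 and -0.048 m) and (x of glue_mid in the frame of long_tray between -0.045 and 0.045 m and y of glue_mid in the frame of long_tray between 0.048 and 0.128 m) and (x of tall_carton_mid in the frame of long_tray between -0.045 and 0.045 m and y of tall_carton_mid in the frame of long_tray between -0.04 and 0.04 m)) or ((x of stapler_mid in the frame of long_tray between -0.045 and 0.045 m and y of stapler_mid in the frame of long_tray between -0.04 and 0.04 m) and (x of glue_mid in the frame of long_tray between -0.045 and 0.045 m and y of glue_mid in the frame of long_tray between -0.128 and -0.048 m) and (x of tall_carton_mid in the frame of long_tray between -0.045 and 0.045 m and y of tall_carton_mid in the frame of long_tray between 0.048 and 0.128 m)) or ((x of stapler_mid in the frame of long_tray between -0.045 and 0.045 m and y of stapler_mid in the frame of long_tray between -0.04 and 0.04 m) and (x of glue_mid in the frame of long_tray between -0.045 and 0.045 m and y of glue_mid in the frame of long_tray between 0.048 and 0.128 m) and (x of tall_carton_mid in the frame of long_tray between -0.045 and 0.045 m and y of tall_carton_mid in the frame of long_tray between -0.128 and -0.048 m)) or ((x of stapler_mid in the frame of long_tray between -0.045 and 0.045 m and y of stapler_mid in the frame of long_tray between 0.048 and 0.128 m) and (x of glue_mid in the frame of long_tray between -0.045 and 0.045 m and y of glue_mid in the frame of long_tray between -0.128 and -0.048 m) and (x of tall_carton_mid in the frame of long_tray between -0.045 and 0.045 m and y of tall_carton_mid in the frame of long_tray between -0.04 and 0.04 m)) or ((x of stapler_mid in the frame of long_tray between -0.045 and 0.045 m and y of stapler_mid in the frame of long_tray between 0.048 and 0.128 m) and (x of glue_mid in the frame of long_tray between -0.045 and 0.045 m and y of glue_mid in the frame of long_tray between -0.04 and 0.04 m) and (x of tall_carton_mid in the frame of long_tray between -0.045 and 0.045 m and y of tall_carton_mid in the frame of long_tray between -0.128 and -0.048 m))) and (((x of roll_mid in the frame of short_tray between -0.045 and 0.045 m and y of roll_mid in the frame of short_tray between -0.084 and -0.004 m) and (x of stamp_mid in the frame of short_tray between -0.045 and 0.045 m and y of stamp_mid in the frame of short_tray between 0.004 and 0.084 m)) or ((x of roll_mid in the frame of short_tray between -0.045 and 0.045 m and y of roll_mid in the frame of short_tray between 0.004 and 0.084 m) and (x of stamp_mid in the frame of short_tray between -0.045 and 0.045 m and y of stamp_mid in the frame of short_tray between -0.084 and -0.004 m))) and z of stapler_mid in the frame of long_tray between 0.021 and 0.029 m and angle between each of stapler_mid, glue_mid, tall_carton_mid, roll_mid, stamp_mid's own z axis and vertical below 0.12 rad and z of glue_mid in the frame of long_tray between 0.04 and 0.048 m and z of tall_carton_mid in the frame of long_tray between 0.037 and 0.045 m and z of roll_mid in the frame of short_tray between 0.0125 and 0.0205 m and z of stamp_mid in the frame of short_tray between 0.032 and 0.04 m and distance of each of jar_mid, squat_carton_mid from where it was at the start of the episode below 0.02 m); the robot touches nothing.
It fails at once if the steel-lidded glass jar is pushed or tipped (distance of jar_mid from where it was at the start of the episode above 0.02 m or angle between jar_mid's own z axis and vertical above 0.3 rad).
It fails at once if the squat carton is moved (distance of squat_carton_mid from where it was at the start of the episode above 0.02 m).
It also fails if it takes over 128 s, if anything falls off the work surface, if the arm or the gripper's body presses on something with over 40 N, if the wrist force passes 120 N, or if a joint passes its speed limit or range.

ROBOT

A 6-joint arm with a two-finger parallel gripper is mounted at the origin on the work surface. World frame = base frame: x ahead of the robot, y to its left, z up, the work surface at z = 0. Lengths are in m, angles in degrees, forces in N, time in s.
With the tool pointing down it reaches from about 0.35 to 0.875 m from the base axis. Payload 4.2 kg.
Tool frame: the origin (TCP) lies at the very end of the fingers, on their centre line; the grasp point (between the pads) lies 19 mm behind it; z points along the fingers, y is the line along which they close (so a half turn about z gives the same grasp; the last joint's range is limited). The gripper opens to 87 mm and grips with 3 to 60 N. Pads are 19 mm wide; open, the fingers measure 117 mm over their backs; the gripper's body (75 mm by 190 mm) begins 51 mm behind the grasp point.
Start: joints at [-60.928, 22.042, 0.453, 0, -68.411, -14.817], TCP at [0.154, -0.606, 0.223] pointing down, gripper open.
Joint ranges: [-179.83, 179.83], [-69.29, 118.12], [-61.27, 80.66], [-181.25, 117.63], [-171.15, -9.14], [-177.46, 177.46]. Speed limits (degrees/s): [159.86, 159.86, 180, 180, 180, 180].

INTERFACE

Orientations are given as a 3x3 rotation matrix whose columns are the frame's x, y, z axes.
In Python, from station import sense, cams, r gives the robot as it stands. The module is installed in compiled form; this text tells all that it offers.
- The arm moves only by the tool step_arm, never from a script. Its argument "targets" is text: rows parted by semicolons, each of 4 numbers parted by spaces: the shift along the tool's x, y, z in cm, then the turn about the tool's z in degrees. In form: x y z turn; .... A call has 1 to 12 rows; each row shifts and turns the commanded pose from where the row before left it, along the tool's axes as they then stand; what a row does not reach is not made up. A row lasts 1/12 s, in which the tool goes at most 41.7 mm and 7.16 degrees, less where a joint would pass 70% of its speed; a pose out of reach is approached as far as the arm can. A call with a gripper value outside its range is refused whole. "claw" is the finger opening in cm, from 0 to 8.7, set as the call begins (left out, the last holds). The fingers move at their own pace and stop on an object; the grip force is fixed at half the most. Time passes only in rows, so rows that do not move let the fingers close. It gives the time, the measured TCP pose, the force, the opening and the grip force at its end, in the units of the state.
- sense(): the state, without advancing time (a new reading comes with each control period).
- cams.capture(name): name is "scene" or "top" or "wrist"; returns a dict with "frame" (400x640x3 uint8, blue, green, red), "vertical_fov" (degrees; the focal length in pixels is half the picture's height over the tangent of half this angle, whatever the lens; pixels are square), "cx", "cy" (the principal point, pixels), "eye" and "rotation" of the camera in the world; the wrist camera has in their place "tool_from_camera" (4x4, takes a point from camera to tool coordinates, whose origin is the TCP and whose axes are the flange's). Camera axes: x right, y down, z forward; pixel columns grow to the right and rows downward; lengths in m; the calibration is good to about 2 mm. The wrist camera is an equidistant fisheye: a pixel r from the principal point sees the ray r / f radians off the axis. A picture is of the moment at which its call begins: read the wrist's pose just before it. There is no depth.
- r.finish_job(): hands the job in; it is judged then, once.
The state is a dict: "time_s": time; "joints": joint angles; "joint_velocities": joint speeds; "effort": joint torques, N m; "tcp_pos": TCP position; "ee_rot": TCP orientation; "wrist_force": force on the tool from outside, world axes, zero at the start; "moment": the same for the moment, N m; "gripper_width": opening from 0.0 (shut) to 1.0 (fully open); "gripper_force": force on a finger pad.
Only numpy, scipy, OpenCV 4.12 (cv2) and the standard library are available. Lean on these libraries where they do the work, as an engineer would, in place of code of your own. Each camera call takes 0.05 s, during which the arm holds its last target. There are 200 camera calls.

## Working session

There is one attempt and no reset: what is moved stays moved. The work goes in short steps, Python scripts to look and compute and a tool call to move; the robot and the scene stay as the last step left them, time stands still between calls to the robot, and variables do not carry over. Pictures are saved under pics/ and viewed, at most 14 in all, crops included, and the job is handed in when it is done.

Besides the shell and the picture viewer there is one more tool, called after "Call:" in YAML: its name, and indented under it one key for each argument. step_arm: Moves the arm, as the interface text tells. Its arguments: {"type":"object","properties":{"targets":{"type":"string"},"claw":{"type":"number"}},"required":["targets"]}

```bash
mkdir -p pics
cat > h.py <<'E'
import numpy as np,cv2
from station import sense,cams,r
def cap(n,f):
    s=sense();c=cams.capture(n);cv2.imwrite('pics/'+f+'.png',c['frame']);
    np.save('pics/'+f+'.npy',dict(c=c,s=s),allow_pickle=True);return c
def px(f,u,v,z):
    d=np.load('pics/'+f+'.npy',allow_pickle=True).item();c,s=d['c'],d['s']
    F=200/np.tan(np.radians(c['vertical_fov'])/2);a=np.array([u-c['cx'],v-c['cy']])
    if 'eye' in c:
        ray=np.array(c['rotation'])@np.array([a[0]/F,a[1]/F,1]);e=np.array(c['eye'])
    else:
        t=np.hypot(*a)/F;ph=a/max(np.hypot(*a),1e-9);ry=np.array([*(np.sin(t)*ph),np.cos(t)])
        T=np.array(c['tool_from_camera']);R=np.array(s['ee_rot']);ray=R@T[:3,:3]@ry;e=np.array(s['tcp_pos'])+R@T[:3,3]
    return e+ray*(z-e[2])/ray[2]
E
python3 - <<'E'
from h import *
for n in('top','scene'):
    c=cap(n,n+'0');print(n,c['vertical_fov'],c['eye'],c['rotation'])
    cv2.imwrite('pics/%s0b.png'%n,cv2.resize(c['frame'],(800,500),interpolation=cv2.INTER_CUBIC))
print(sense()['ee_rot'],sense()['time_s'])
E
```

```text
top 50.83770403229037 [0.37510921 0.01291456 1.23129293] [[ 0.0073752  -0.99501942  0.09940808]
 [-0.99986707 -0.00878351 -0.01373682]
 [ 0.01454156 -0.09929355 -0.99495193]]
scene 42.73637200979768 [0.79200125 0.52548561 1.07689261] [[-0.8687843   0.43481969 -0.2369508 ]
 [ 0.49501973  0.75002979 -0.43864654]
 [-0.01301199 -0.49838454 -0.86685843]]
[[-9.69247098e-01 -2.46088884e-01 -5.69496620e-04]
 [-2.46089530e-01  9.69245189e-01  1.92526672e-03]
 [ 7.81951199e-05  2.00620634e-03 -9.99997985e-01]] 0.1
```

View pics/top0b.png

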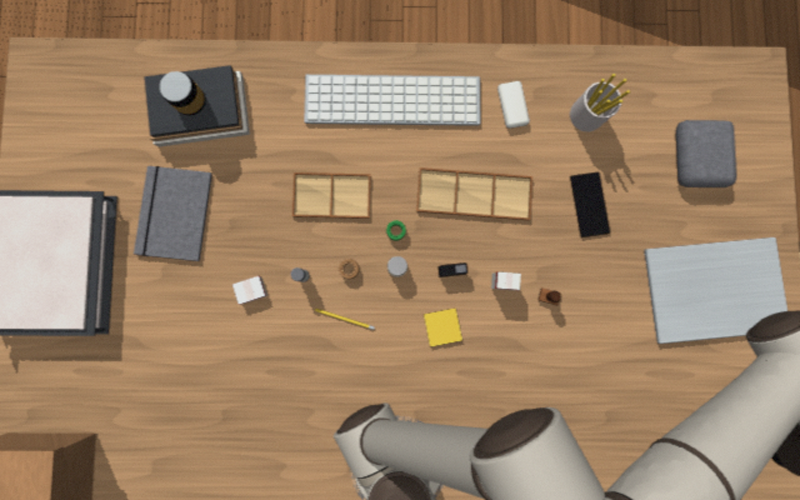

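View pics/scene0b.png

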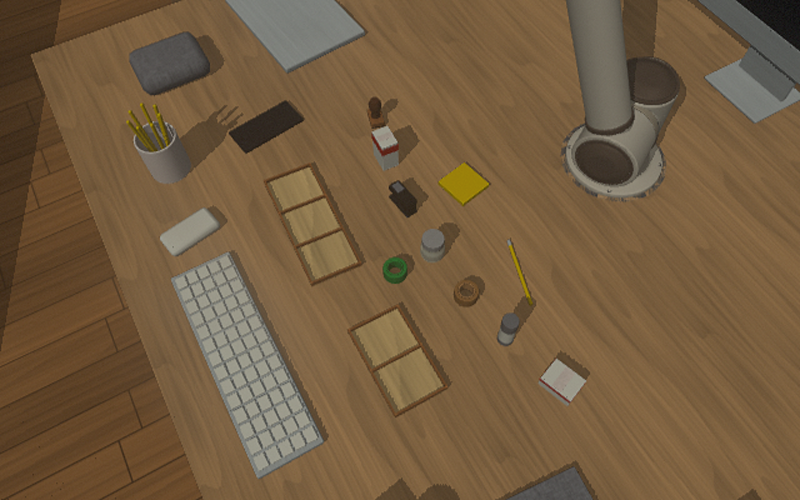

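The top view (800 px wide) shows, from left to right:
- squat carton (249,290)
- glue stick (299,275)
- brown roll (348,269)
- green ring (396,230), a decoy
- jar (398,266)
- stapler (453,270)
- tall carton (508,281)
- stamp (550,296)

The short tray is at (332,196) and the long tray at (475,195). There are two roll candidates: the brown one at (348,269) and the green one at (396,230). The brown one is meant. I'll confirm it in an enlarged crop.

Run:
```python
from h import *
i=cv2.imread('pics/top0.png')[130:290,180:460]
cv2.imwrite('pics/crop1.png',cv2.resize(i,(800,457),interpolation=cv2.INTER_CUBIC))
```

```text
(no output)
```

View pics/crop1.png

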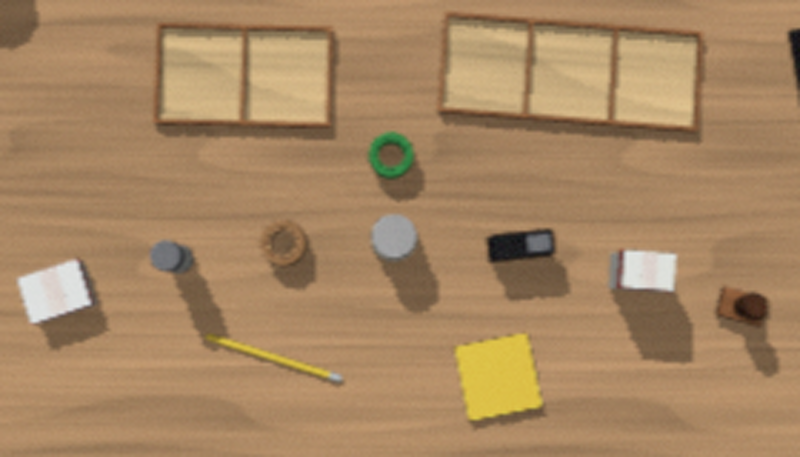

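Crop: brown tape roll at (284,243), the one meant because it is brown. The green ring at (392,155) is the decoy. Stapler (521,246), carton top (648,271), stamp knob (751,305), glue cap (166,256), jar (395,236).

Run:
```python
from h import *
P=lambda u,v,z:px('top0',180+u/2.857,130+v/2.857,z)[:2]
for n,z,l in [('long',.012,[(446,16),(702,33),(697,132),(441,114)]),('short',.012,[(158,25),(333,29),(332,127),(157,124)]),
 ('stapler',.042,[(488,236),(552,230),(554,255),(490,262)]),('tall',.074,[(622,252),(677,253),(674,292),(620,289)]),
 ('glue',.08,[(166,256)]),('roll',.025,[(284,243)]),('knob',.06,[(752,304)]),('stampfoot',.016,[(722,289),(766,293),(765,325),(718,318)]),
 ('jar',.055,[(395,236)]),('squat',.028,[(19,278),(80,260),(93,300),(34,322)]),('green',.025,[(392,155)])]:
    q=np.array([P(u,v,z) for u,v in l]);m=q.mean(0);print(n,m.round(4),np.hypot(*m).round(3),end=' ')
    if len(l)>1:
        d=q[1]-q[0]+q[2]-q[3];print('dir01',np.degrees(np.arctan2(d[1],d[0])).round(1),'L',(np.hypot(*d)/2).round(3),'W',np.hypot(*((q[3]-q[0]+q[2]-q[1])/2)).round(3))
    else: print()
```

```text
long [ 0.6189 -0.1769] 0.644 dir01 -93.4 L 0.265 W 0.103
short [0.6129 0.1592] 0.633 dir01 -90.6 L 0.179 W 0.103
stapler [ 0.4392 -0.1209] 0.456 dir01 -83.7 L 0.064 W 0.025
tall [ 0.4137 -0.24  ] 0.478 dir01 -91.6 L 0.053 W 0.037
glue [0.4246 0.2228] 0.48 
roll [0.441  0.1152] 0.456 
knob [ 0.3833 -0.344 ] 0.515 
stampfoot [ 0.3813 -0.348 ] 0.516 dir01 -96.4 L 0.046 W 0.031
jar [0.4471 0.0042] 0.447 
squat [0.3923 0.3398] 0.519 dir01 -71.0 L 0.062 W 0.044
green [0.5309 0.0077] 0.531
```

Call:
step_arm:
  targets: "0 0 0 -6.9;0 0 0 -6.9;0 0 0 -6.9;0 0 0 -6.9;0 0 0 -6.9;0 0 0 -6.9;0 0 0 -6.9;0 0 0 -6.9;0 0 0 -6.9;0 0 0 -6.9;0 0 0 -6.75;0 0 0 0"
  claw: 4.5

```text
time_s: 1.1
tcp_pos: [0.1538, -0.6054, 0.2219]
ee_rot: [[0.002, -1.0, -0.0], [-1.0, -0.002, 0.001], [-0.001, 0.0, -1.0]]
wrist_force: [0.2, -0.7, -0.2]
gripper_width: 0.52
gripper_force: 0.0
```

Call:
step_arm:
  targets: "-2.6 -2.28 0 0;-2.6 -2.28 0 0;-2.6 -2.28 0 0;-2.6 -2.28 0 0;-2.6 -2.28 0 0;-2.6 -2.28 0 0;-2.6 -2.28 0 0;-2.6 -2.28 0 0;-2.6 -2.28 0 0;-2.6 -2.28 0 0;0 0 0 0;0 0 0 0"

```text
time_s: 2.1
tcp_pos: [0.3829, -0.3443, 0.2224]
ee_rot: [[0.001, -1.0, -0.0], [-1.0, -0.001, 0.0], [-0.0, 0.0, -1.0]]
wrist_force: [0.5, 0.5, 0.1]
gripper_width: 0.515
gripper_force: 0.0
```

Run:
```python
from h import *
c=cap('wrist','w1');print(sense()['joints'],c['tool_from_camera'],c['cx'],c['cy'])
# project helper: where do points lie
s=sense();T=np.array(c['tool_from_camera']);R=np.array(s['ee_rot']);C=np.eye(4);C[:3,:3]=R;C[:3,3]=s['tcp_pos'];M=np.linalg.inv(C@T)
F=200/np.tan(np.radians(c['vertical_fov'])/2)
for p in [(.3833,-.344,.064),(.3813,-.348,.016),(.4137,-.24,.074),(.4392,-.1209,.042)]:
    q=M[:3,:3]@p+M[:3,3];t=np.arctan2(np.hypot(q[0],q[1]),q[2]);print(p,q[:2]/np.hypot(q[0],q[1])*t*F+[c['cx'],c['cy']])
cv2.imwrite('pics/w1b.png',cv2.resize(c['frame'],(800,500)))
```

```text
[-2.40101354e+01  1.13250343e+01 -1.47875840e+01 -5.18785412e-04
 -6.39185758e+01  2.39832658e+01] [[-2.20891831e-04 -9.68539930e-01 -2.48858103e-01  6.72896884e-02]
 [ 9.99999975e-01 -2.03470116e-04 -9.57288258e-05 -5.14431097e-04]
 [ 4.20820033e-05 -2.48858118e-01  9.68539950e-01 -1.61440216e-01]
 [ 0.00000000e+00  0.00000000e+00  0.00000000e+00  1.00000000e+00]] 319.87542507509966 197.86235307454305
(0.3833, -0.344, 0.064) [319.21228479 185.22918583]
(0.3813, -0.348, 0.016) [320.9342994  173.64596048]
(0.4137, -0.24, 0.074) [292.54975987 277.04647828]
(0.4392, -0.1209, 0.042) [279.80157528 337.90918277]
```

View pics/w1b.png

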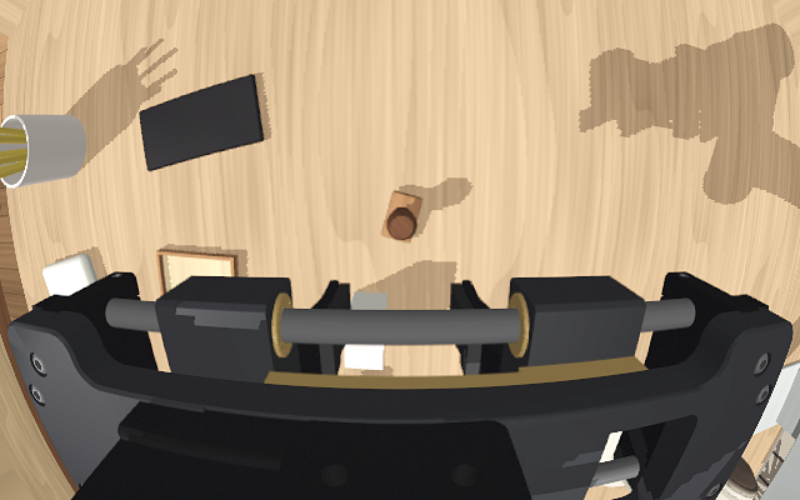

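The stamp's knob centre is at (401,223) and its foot at about (402,215). The tall carton is visible between the fingers.

Run:
```python
from h import *
print(px('w1',401/1.25,223/1.25,.062))
print(np.mean([px('w1',u/1.25,v/1.25,.016) for u,v in [(393,191),(422,199),(381,235),(412,242)]],0))
```

```text
[ 0.38238094 -0.35011882  0.062     ]
[ 0.3812954  -0.34726349  0.016     ]
```

Call:
step_arm:
  targets: "0.35 0.1 3.5 0;0 0 3.5 0;0 0 3.5 0;0 0 3 0;0 0 3 0;0 0 2 0;0 0 1 0;0 0 0 0;0 0 0 0"

```text
time_s: 2.9
tcp_pos: [0.3808, -0.3501, 0.0278]
ee_rot: [[-0.001, -1.0, -0.0], [-1.0, 0.001, -0.0], [0.0, 0.0, -1.0]]
wrist_force: [-0.5, 0.1, 1.0]
gripper_width: 0.517
gripper_force: 0.0
```

Call:
step_arm:
  targets: "0 0 0 0;0 0 0 0;0 0 0 0;0 0 0 0;0 0 0 0;0 0 0 0"
  claw: 1

```text
time_s: 3.4
tcp_pos: [0.3817, -0.3496, 0.0286]
ee_rot: [[0.001, -1.0, 0.002], [-1.0, -0.001, -0.001], [0.001, -0.002, -1.0]]
wrist_force: [-0.4, 0.0, 6.7]
gripper_width: 0.295
gripper_force: 29.7
```

Call:
step_arm:
  targets: "0 0 -1.5 0;0 0 -3 0;0 0 -3 0;0 0 -3 0;0 0 -3 0;0 0 -1.5 0;0 0 0 0"

```text
time_s: 3.98
tcp_pos: [0.3828, -0.3503, 0.1815]
ee_rot: [[0.001, -1.0, 0.007], [-1.0, -0.001, -0.004], [0.004, -0.007, -1.0]]
wrist_force: [1.0, 0.1, 0.1]
gripper_width: 0.299
gripper_force: 29.9
```

Call:
step_arm:
  targets: "-1.5 -1 0 0;-3 -2 0 0;-3.5 -2 0 0;-3.5 -2 0 0;-3.5 -2 0 0;-3.5 -2 0 0;-3.5 -2 0 0;-3.5 -2 0 0;-3.5 -2 0 0;-3.5 -2 0 0;-3.5 -2 0 0;-3.5 -1 0 0"

```text
time_s: 4.98
tcp_pos: [0.6016, 0.0478, 0.1754]
ee_rot: [[0.0, -1.0, -0.002], [-1.0, -0.0, -0.001], [0.001, 0.002, -1.0]]
wrist_force: [0.1, 0.2, -0.1]
gripper_width: 0.295
gripper_force: 29.9
```

Call:
step_arm:
  targets: "-3 -0.5 0 0;-2.5 -0.5 0 0;-1 0 0 0;0 0 0 0;0 0 0 0"

```text
time_s: 5.4
tcp_pos: [0.6099, 0.1106, 0.1761]
ee_rot: [[0.001, -1.0, -0.003], [-1.0, -0.001, -0.001], [0.001, 0.003, -1.0]]
wrist_force: [-0.1, -0.7, -0.5]
gripper_width: 0.296
gripper_force: 29.9
```

Call:
step_arm:
  targets: "-0.4 -0.2 2 0;0 0 3 0;0 0 3 0;0 0 3 0;0 0 1.7 0;0 0 0.8 0;0 0 0.4 0;0 0 0 0;0 0 0 0"

```text
time_s: 6.15
tcp_pos: [0.6138, 0.1145, 0.0398]
ee_rot: [[-0.0, -1.0, 0.002], [-1.0, 0.0, 0.001], [-0.001, -0.002, -1.0]]
wrist_force: [0.6, 0.3, -0.3]
gripper_width: 0.295
gripper_force: 29.9
```

Call:
step_arm:
  targets: "0 0 0.2 0;0 0 0.2 0;0 0 0.2 0;0 0 0 0;0 0 0 0"

```text
time_s: 6.57
tcp_pos: [0.6129, 0.1149, 0.0327]
ee_rot: [[0.0, -1.0, 0.0], [-1.0, -0.0, 0.0], [-0.0, -0.0, -1.0]]
wrist_force: [-1.3, -0.4, -0.4]
gripper_width: 0.295
gripper_force: 29.9
```

Call:
step_arm:
  targets: "0 0 0 0;0 0 0 0;0 0 0 0"
  claw: 4.5

```text
time_s: 6.82
tcp_pos: [0.613, 0.1149, 0.0327]
ee_rot: [[0.0, -1.0, 0.0], [-1.0, -0.0, 0.0], [-0.0, -0.0, -1.0]]
wrist_force: [1.2, 0.3, -0.1]
gripper_width: 0.446
gripper_force: 0.0
```

Call:
step_arm:
  targets: "0 0 -2 0;0 0 -3 0;0 0 -3.5 0;0 0 -3.5 0;0 0 -3.5 0;0 0 0 0"

```text
time_s: 7.32
tcp_pos: [0.6172, 0.1158, 0.1967]
ee_rot: [[0.002, -1.0, 0.016], [-1.0, -0.002, 0.004], [-0.004, -0.016, -1.0]]
wrist_force: [0.7, -0.2, 1.0]
gripper_width: 0.515
gripper_force: 0.0
```

Call:
step_arm:
  targets: "-1 1.8 0 0;-1.8 3 0 0;-2 3.5 0 0;-2 3.5 0 0;-2 3.5 0 0;-1.5 2.5 0 0;-0.5 1 0 0;0 0 0 0;0 0 0 0"

```text
time_s: 8.07
tcp_pos: [0.4251, 0.2232, 0.1879]
ee_rot: [[0.002, -1.0, 0.001], [-1.0, -0.002, 0.001], [-0.001, -0.001, -1.0]]
wrist_force: [-0.7, 0.1, 1.0]
gripper_width: 0.517
gripper_force: 0.0
```

Run:
```python
from h import *
c=cap('wrist','w2');print(sense()['tcp_pos'])
cv2.imwrite('pics/w2b.png',cv2.resize(c['frame'][80:320,160:480],(800,600)))
```

```text
[0.42554703 0.22285771 0.18776574]
```

View pics/w2b.png

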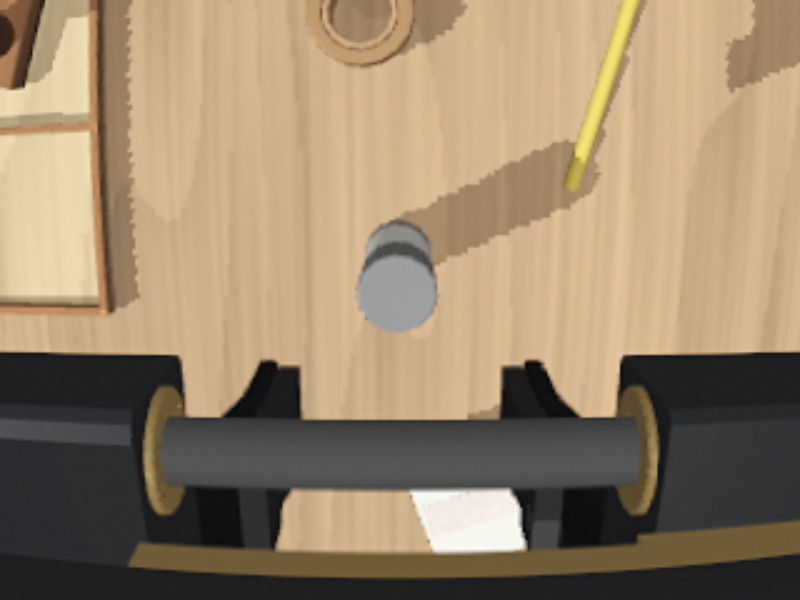

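The glue cap is at (397,292) in the crop, centred within 2 mm of the tool. The roll is at the top (360,15), and the stamp stands in its bay at the far left.

Call:
step_arm:
  targets: "-0.15 0 2.5 0;0 0 3 0;0 0 3 0;0 0 3 0;0 0 2.2 0;0 0 1.5 0;0 0 1 0;0 0 0 0;0 0 0 0"

```text
time_s: 8.87
tcp_pos: [0.4257, 0.2236, 0.0249]
ee_rot: [[-0.001, -1.0, -0.001], [-1.0, 0.001, -0.001], [0.001, 0.001, -1.0]]
wrist_force: [0.3, -0.3, 0.4]
gripper_width: 0.519
gripper_force: 0.0
```

Call:
step_arm:
  targets: "0 0 0 0;0 0 0 0;0 0 0 0;0 0 0 0;0 0 0 0;0 0 0 0"
  claw: 1

```text
time_s: 9.37
tcp_pos: [0.4254, 0.2248, 0.0263]
ee_rot: [[0.001, -1.0, 0.001], [-1.0, -0.001, 0.001], [-0.001, -0.001, -1.0]]
wrist_force: [0.5, -0.4, 2.9]
gripper_width: 0.333
gripper_force: 30.0
```

Call:
step_arm:
  targets: "0 0 -1.5 0;0 0 -3 0;0 0 -3 0;0 0 -3 0;0 0 -3 0;0 0 -1.5 0;0 0 0 0;0 0 0 0"

```text
time_s: 10.03
tcp_pos: [0.4246, 0.2244, 0.176]
ee_rot: [[-0.0, -1.0, 0.001], [-1.0, 0.0, 0.002], [-0.002, -0.001, -1.0]]
wrist_force: [-0.2, 0.6, -0.7]
gripper_width: 0.337
gripper_force: 30.0
```

Call:
step_arm:
  targets: "1.3 -0.9 0 0;3 -2 0 0;3.5 -2.2 0 0;3.5 -2.2 0 0;3.5 -2.2 0 0;3.5 -2.2 0 0;3.5 -2.2 0 0;3.5 -2.2 0 0;3 -2 0 0;2 -1.3 0 0;1 -0.5 0 0;0 0 0 0"

```text
time_s: 11.03
tcp_pos: [0.6234, -0.0907, 0.1726]
ee_rot: [[-0.003, -1.0, -0.005], [-1.0, 0.003, -0.0], [0.0, 0.005, -1.0]]
wrist_force: [0.3, 0.5, -0.4]
gripper_width: 0.33
gripper_force: 30.0
```

Call:
step_arm:
  targets: "0 0 0 0;0 0 2 0;0 0 3 0;0 0 3 0;0 0 3 0;0 0 1.7 0;0 0 0.8 0;0 0 0.4 0;0 0 0 0;0 0 0 0"

```text
time_s: 11.87
tcp_pos: [0.6247, -0.0881, 0.0379]
ee_rot: [[0.001, -1.0, 0.002], [-1.0, -0.001, -0.0], [0.0, -0.002, -1.0]]
wrist_force: [0.0, -0.1, -0.0]
gripper_width: 0.332
gripper_force: 30.0
```

Call:
step_arm:
  targets: "0 0 0.2 0;0 0 0.2 0;0 0 0.2 0;0 0 0.1 0;0 0 0 0;0 0 0 0"

```text
time_s: 12.37
tcp_pos: [0.6243, -0.0888, 0.0303]
ee_rot: [[0.0, -1.0, 0.001], [-1.0, -0.0, -0.0], [0.0, -0.001, -1.0]]
wrist_force: [-0.8, -0.2, 3.4]
gripper_width: 0.336
gripper_force: 29.9
```

Call:
step_arm:
  targets: "0 0 0 0;0 0 0 0;0 0 0 0;0 0 0 0"
  claw: 5

```text
time_s: 12.7
tcp_pos: [0.6236, -0.0887, 0.0291]
ee_rot: [[-0.0, -1.0, -0.001], [-1.0, 0.0, 0.0], [-0.0, 0.001, -1.0]]
wrist_force: [-0.2, -0.0, -0.3]
gripper_width: 0.531
gripper_force: 0.0
```

Call:
step_arm:
  targets: "0 0 -1 0;0 0 -3 0;0 0 -3.5 0;0 0 -3.5 0;0 0 -3.5 0;0 0 -1 0;0 0 0 0"

```text
time_s: 13.28
tcp_pos: [0.6261, -0.0887, 0.19]
ee_rot: [[0.001, -1.0, 0.01], [-1.0, -0.001, 0.0], [-0.0, -0.01, -1.0]]
wrist_force: [0.4, 0.2, -0.7]
gripper_width: 0.575
gripper_force: 0.0
```

Call:
step_arm:
  targets: "0.3 1.5 0 0;0.5 3 0 0;0.6 3.5 0 0;0.6 3.5 0 0;0.6 3.5 0 0;0.4 2.5 0 0;0.2 1 0 0;0 0 0 -6.3;0 0 0 0;0 0 0 0"

```text
time_s: 14.12
tcp_pos: [0.4392, -0.1206, 0.1843]
ee_rot: [[0.107, -0.994, -0.0], [-0.994, -0.107, 0.0], [-0.0, 0.0, -1.0]]
wrist_force: [0.5, 0.0, 0.3]
gripper_width: 0.573
gripper_force: 0.0
```

Run:
```python
from h import *
c=cap('wrist','w3');print(sense()['tcp_pos'])
cv2.imwrite('pics/w3b.png',cv2.resize(c['frame'][80:320,160:480],(800,600)))
```

```text
[ 0.43934453 -0.12061848  0.1842285 ]
```

View pics/w3b.png

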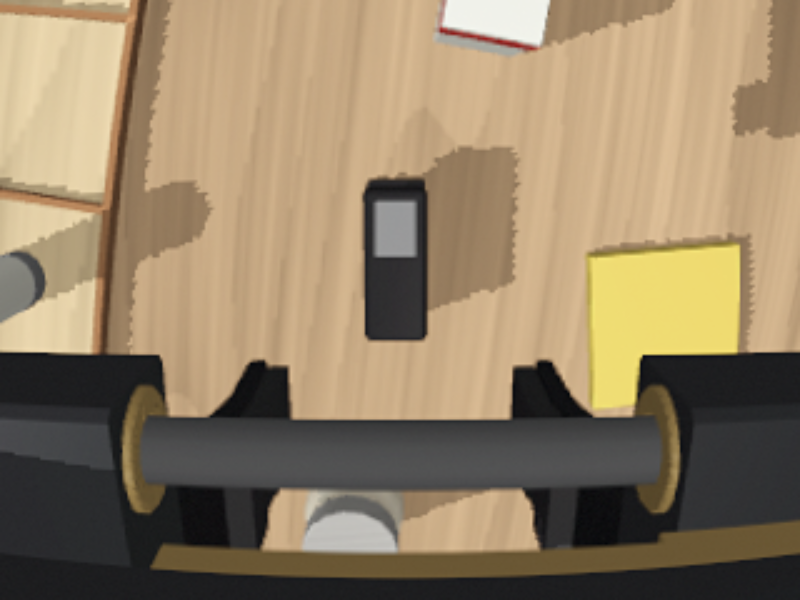

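The stapler is aligned with the tool: its top spans (365..427, 190..338), centred at (396,264). The jar is at the bottom (350,520).

Run:
```python
from h import *
print(px('w3',160+396/2.5,80+264/2.5,.042))
```

```text
[ 0.4414478  -0.12240799  0.042     ]
```

Call:
step_arm:
  targets: "0.15 -0.1 2.5 0;0 0 3 0;0 0 3 0;0 0 3 0;0 0 2.5 0;0 0 1.8 0;0 0 1.2 0;0 0 0 0;0 0 0 0"

```text
time_s: 14.92
tcp_pos: [0.4402, -0.122, 0.0138]
ee_rot: [[0.109, -0.994, -0.002], [-0.994, -0.109, -0.0], [0.0, 0.002, -1.0]]
wrist_force: [-0.3, -0.7, 0.8]
gripper_width: 0.576
gripper_force: 0.0
```

Call:
step_arm:
  targets: "0 0 0 0;0 0 0 0;0 0 0 0;0 0 0 0;0 0 0 0;0 0 0 0"
  claw: 1

```text
time_s: 15.42
tcp_pos: [0.4407, -0.1221, 0.0152]
ee_rot: [[0.11, -0.994, 0.002], [-0.994, -0.11, -0.0], [0.0, -0.002, -1.0]]
wrist_force: [0.4, 0.8, 2.7]
gripper_width: 0.293
gripper_force: 30.0
```

Call:
step_arm:
  targets: "0 0 -1.5 0;0 0 -3 0;0 0 -3 0;0 0 -3 0;0 0 -3 0;0 0 -1.5 0;0 0 0 0;0 0 0 0"

```text
time_s: 16.08
tcp_pos: [0.4397, -0.1219, 0.1648]
ee_rot: [[0.109, -0.994, 0.001], [-0.994, -0.109, 0.001], [-0.001, -0.001, -1.0]]
wrist_force: [-0.8, 0.7, -1.9]
gripper_width: 0.298
gripper_force: 30.0
```

Call:
step_arm:
  targets: "0 0 0 6.3;0.6 -1.5 0 0;1 -3 0 0;1.1 -3.5 0 0;1.1 -3.5 0 0;0.9 -3.4 0 0;0.5 -2 0 0;0.3 -1 0 0;0 0 0 3.4;0 0 0 0;0 0 0 0"

```text
time_s: 17.0
tcp_pos: [0.6178, -0.1769, 0.1618]
ee_rot: [[-0.058, -0.998, -0.005], [-0.998, 0.058, 0.001], [-0.0, 0.005, -1.0]]
wrist_force: [-0.9, 0.3, -1.5]
gripper_width: 0.296
gripper_force: 30.0
```

Call:
step_arm:
  targets: "0 0 2 0;0 0 3 0;0 0 3 0;0 0 3 0;0 0 1.7 0;0 0 0.8 0;0 0 0.4 0;0 0 0 0;0 0 0 0"

```text
time_s: 17.75
tcp_pos: [0.6199, -0.1772, 0.0268]
ee_rot: [[-0.058, -0.998, 0.002], [-0.998, 0.058, -0.0], [0.0, -0.002, -1.0]]
wrist_force: [0.2, -0.2, -1.0]
gripper_width: 0.298
gripper_force: 30.0
```

Call:
step_arm:
  targets: "0 0 0.2 0;0 0 0.2 0;0 0 0.2 0;0 0 0.1 0;0 0 0 0;0 0 0 0"

```text
time_s: 18.25
tcp_pos: [0.6193, -0.1771, 0.0193]
ee_rot: [[-0.059, -0.998, 0.001], [-0.998, 0.059, -0.0], [0.0, -0.001, -1.0]]
wrist_force: [-1.6, 1.1, 3.3]
gripper_width: 0.291
gripper_force: 30.0
```

Call:
step_arm:
  targets: "0 0 0 0;0 0 0 0;0 0 0 0;0 0 0 0"
  claw: 5

```text
time_s: 18.58
tcp_pos: [0.619, -0.1771, 0.0183]
ee_rot: [[-0.059, -0.998, -0.0], [-0.998, 0.059, 0.0], [-0.0, 0.0, -1.0]]
wrist_force: [-0.1, -0.7, -0.8]
gripper_width: 0.51
gripper_force: 0.0
```

Call:
step_arm:
  targets: "0 0 -1 0;0 0 -3 0;0 0 -3.5 0;0 0 -3.5 0;0 0 -3.5 0;0 0 -2 0;0 0 0 -3.4;0 0 0 0"

```text
time_s: 19.25
tcp_pos: [0.6199, -0.1771, 0.1866]
ee_rot: [[0.001, -1.0, 0.005], [-1.0, -0.001, -0.0], [0.0, -0.005, -1.0]]
wrist_force: [0.4, 0.5, -0.5]
gripper_width: 0.576
gripper_force: 0.0
```

Call:
step_arm:
  targets: "0.5 1.6 0 0;1 3 0 0;1 3.5 0 0;1 3.5 0 0;1 3.5 0 0;1 3 0 0;0.6 1.8 0 0;0.2 0.7 0 1.6;0 0 0 0;0 0 0 0"
  claw: 6

```text
time_s: 20.08
tcp_pos: [0.4135, -0.2402, 0.1836]
ee_rot: [[-0.029, -1.0, 0.0], [-1.0, 0.029, -0.0], [0.0, -0.0, -1.0]]
wrist_force: [-0.2, 0.2, 0.5]
gripper_width: 0.692
gripper_force: 0.0
```

Run:
```python
from h import *
c=cap('wrist','w4');print(sense()['tcp_pos'])
cv2.imwrite('pics/w4b.png',cv2.resize(c['frame'][80:320,160:480],(800,600)))
```

```text
[ 0.41402558 -0.24004656  0.18352282]
```

View pics/w4b.png

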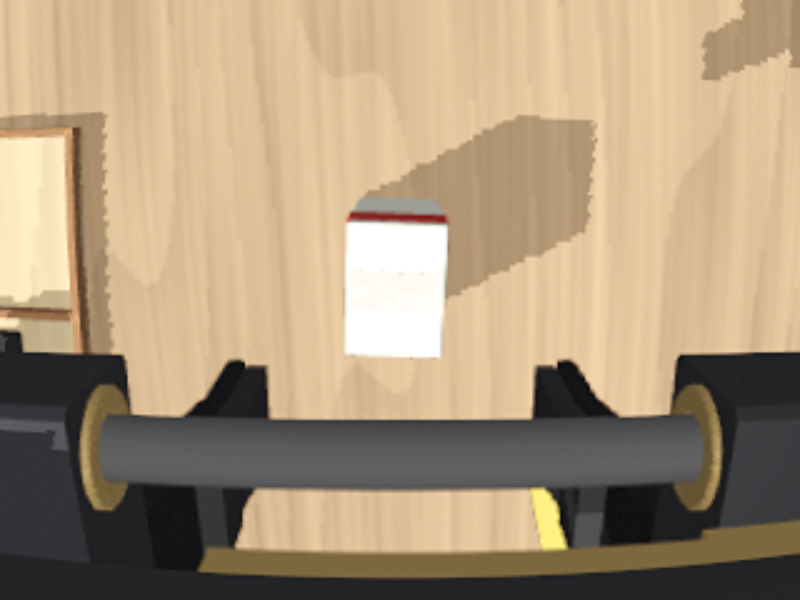

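The carton's top spans (346..447, 220..357), centred at (396,287), and it is well under the tool.

Call:
step_arm:
  targets: "0 -0.1 2.5 0;0 0 3 0;0 0 3 0;0 0 3 0;0 0 2 0;0 0 1.5 0;0 0 1 0;0 0 0 0;0 0 0 0"

```text
time_s: 20.88
tcp_pos: [0.4148, -0.2398, 0.0228]
ee_rot: [[-0.027, -1.0, -0.002], [-1.0, 0.027, 0.0], [-0.0, 0.002, -1.0]]
wrist_force: [-0.0, -0.2, 0.9]
gripper_width: 0.692
gripper_force: 0.0
```

Call:
step_arm:
  targets: "0 0 0 0;0 0 0 0;0 0 0 0;0 0 0 0;0 0 0 0;0 0 0 0"
  claw: 2

```text
time_s: 21.38
tcp_pos: [0.4145, -0.2402, 0.0241]
ee_rot: [[-0.028, -1.0, 0.001], [-1.0, 0.028, -0.0], [0.0, -0.001, -1.0]]
wrist_force: [0.2, 0.5, 2.5]
gripper_width: 0.421
gripper_force: 29.7
```

Call:
step_arm:
  targets: "0 0 -1.5 0;0 0 -3 0;0 0 -3 0;0 0 -3 0;0 0 -3 0;0 0 -1.5 0;0 0 0 0;0 0 0 0"

```text
time_s: 22.05
tcp_pos: [0.4138, -0.2399, 0.1738]
ee_rot: [[-0.028, -1.0, 0.001], [-1.0, 0.028, 0.0], [-0.0, -0.001, -1.0]]
wrist_force: [-0.6, 0.0, -1.7]
gripper_width: 0.414
gripper_force: 29.7
```

Call:
step_arm:
  targets: "0.2 -1.6 0 0;0.3 -3 0 0;0.3 -3.5 0 0;0.3 -3.5 0 0;0.3 -3.5 0 0;0.3 -2.8 0 0;0.2 -1.5 0 0;0 -0.6 0 1.8;0 0 0 0;0 0 0 0"

```text
time_s: 22.88
tcp_pos: [0.6123, -0.2642, 0.1706]
ee_rot: [[-0.059, -0.998, -0.005], [-0.998, 0.059, 0.002], [-0.001, 0.005, -1.0]]
wrist_force: [-0.2, 0.7, -1.0]
gripper_width: 0.415
gripper_force: 29.7
```

Call:
step_arm:
  targets: "0 0 2 0;0 0 3 0;0 0 3 0;0 0 3 0;0 0 1.7 0;0 0 0.8 0;0 0 0.4 0;0 0 0 0;0 0 0 0"

```text
time_s: 23.63
tcp_pos: [0.6141, -0.2649, 0.0359]
ee_rot: [[-0.059, -0.998, 0.002], [-0.998, 0.059, -0.001], [0.001, -0.002, -1.0]]
wrist_force: [0.5, 0.5, -1.4]
gripper_width: 0.414
gripper_force: 29.7
```

Call:
step_arm:
  targets: "0 0 0.2 0;0 0 0.2 0;0 0 0.2 0;0 0 0.1 0;0 0 0 0;0 0 0 0"

```text
time_s: 24.13
tcp_pos: [0.6137, -0.2647, 0.0282]
ee_rot: [[-0.059, -0.998, 0.001], [-0.998, 0.059, -0.0], [0.0, -0.001, -1.0]]
wrist_force: [-0.6, 1.4, 2.7]
gripper_width: 0.414
gripper_force: 29.7
```

Call:
step_arm:
  targets: "0 0 0 0;0 0 0 0;0 0 0 0;0 0 0 0"
  claw: 6

```text
time_s: 24.47
tcp_pos: [0.6134, -0.2647, 0.0273]
ee_rot: [[-0.059, -0.998, -0.0], [-0.998, 0.059, 0.0], [-0.0, 0.0, -1.0]]
wrist_force: [-0.5, -0.8, -0.6]
gripper_width: 0.625
gripper_force: 0.0
```

Call:
step_arm:
  targets: "0 0 -1 0;0 0 -3 0;0 0 -3.5 0;0 0 -3.5 0;0 0 -3.5 0;0 0 -1.5 0;0 0 0 -3.4;0 0 0 0"

```text
time_s: 25.13
tcp_pos: [0.6141, -0.2648, 0.1904]
ee_rot: [[0.001, -1.0, 0.004], [-1.0, -0.001, -0.001], [0.001, -0.004, -1.0]]
wrist_force: [-1.0, 0.7, -0.6]
gripper_width: 0.688
gripper_force: 0.0
```

Call:
step_arm:
  targets: "-1.5 0.8 0 0;-3 1.5 0 0;-3.7 1.7 0 0;-3.7 1.7 0 0;-3.7 1.7 0 0;-3.7 1.7 0 0;-3.7 1.7 0 0;-3.7 1.7 0 0;-3.7 1.7 0 0;-3.6 1.7 0 0;-2.5 1 0 0;-1.2 0.4 0 0"
  claw: 6.4

```text
time_s: 26.13
tcp_pos: [0.4385, 0.1144, 0.1874]
ee_rot: [[0.002, -1.0, -0.001], [-1.0, -0.002, -0.0], [0.0, 0.001, -1.0]]
wrist_force: [0.6, 0.3, 0.2]
gripper_width: 0.734
gripper_force: 0.0
```

Call:
step_arm:
  targets: "0 0 0 0;0 0 0 0;0 0 0 0"

```text
time_s: 26.38
tcp_pos: [0.4403, 0.1118, 0.1873]
ee_rot: [[-0.001, -1.0, -0.001], [-1.0, 0.001, -0.001], [0.001, 0.001, -1.0]]
wrist_force: [0.3, 0.1, 1.1]
gripper_width: 0.736
gripper_force: 0.0
```

Run:
```python
from h import *
print(px('w2',304,86,.025))
c=cap('wrist','w5');print(sense()['tcp_pos'])
cv2.imwrite('pics/w5b.png',cv2.resize(c['frame'][80:320,160:480],(800,600)))
```

```text
[0.44230268 0.12017802 0.025     ]
[0.44045791 0.11153373 0.18728753]
```

View pics/w5b.png

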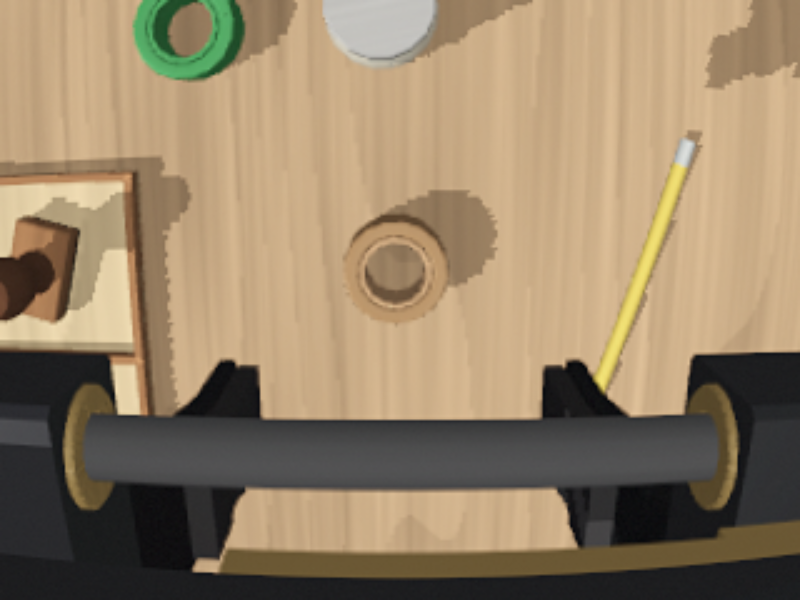

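The brown roll's top is centred at (396,271). The stamp stands upright in its bay at (45,270), the jar is at the top (380,30), and the green ring is untouched.

Run:
```python
from h import *
print(px('w5',160+396/2.5,80+269/2.5,.025))
```

```text
[0.44228695 0.1162152  0.025     ]
```

Call:
step_arm:
  targets: "-0.45 -0.15 2.5 0;0 0 3 0;0 0 3 0;0 0 3 0;0 0 3 0;0 0 2 0;0 0 1 0;0 0 0.5 0;0 0 0 0;0 0 0 0;0 0 0 0"

```text
time_s: 27.35
tcp_pos: [0.4427, 0.1169, 0.0084]
ee_rot: [[-0.0, -1.0, 0.002], [-1.0, 0.0, 0.001], [-0.001, -0.002, -1.0]]
wrist_force: [0.2, -0.8, 0.8]
gripper_width: 0.735
gripper_force: 0.0
```

Call:
step_arm:
  targets: "0 0 0.15 0;0 0 0 0;0 0 0 0;0 0 0 0;0 0 0 0;0 0 0 0"
  claw: 3.5

```text
time_s: 27.85
tcp_pos: [0.4421, 0.117, 0.0065]
ee_rot: [[0.0, -1.0, 0.001], [-1.0, -0.0, 0.0], [-0.0, -0.001, -1.0]]
wrist_force: [-0.2, 0.1, 4.1]
gripper_width: 0.52
gripper_force: 30.0
```

Call:
step_arm:
  targets: "0 0 -1.5 0;0 0 -3 0;0 0 -3 0;0 0 -3 0;0 0 -3 0;0 0 -1.5 0;0 0 0 0;0 0 0 0"

```text
time_s: 28.52
tcp_pos: [0.4418, 0.117, 0.1564]
ee_rot: [[-0.0, -1.0, 0.001], [-1.0, 0.0, 0.001], [-0.001, -0.001, -1.0]]
wrist_force: [0.1, -0.6, -0.1]
gripper_width: 0.524
gripper_force: 30.0
```

Call:
step_arm:
  targets: "-0.7 -1.5 0 0;-1.5 -3 0 0;-1.8 -3.5 0 0;-1.8 -3.5 0 0;-1.5 -3 0 0;-0.9 -1.9 0 0;-0.4 -0.8 0 0;0 0 0 0;0 0 0 0"

```text
time_s: 29.27
tcp_pos: [0.6125, 0.2022, 0.1539]
ee_rot: [[-0.0, -1.0, -0.004], [-1.0, 0.0, -0.002], [0.002, 0.004, -1.0]]
wrist_force: [0.2, -0.3, -0.3]
gripper_width: 0.523
gripper_force: 30.0
```

Call:
step_arm:
  targets: "0 0 2 0;0 0 3 0;0 0 3 0;0 0 3 0;0 0 1.7 0;0 0 0.8 0;0 0 0.4 0;0 0 0 0;0 0 0 0"

```text
time_s: 30.02
tcp_pos: [0.6144, 0.2031, 0.0186]
ee_rot: [[0.0, -1.0, 0.002], [-1.0, -0.0, 0.001], [-0.001, -0.002, -1.0]]
wrist_force: [0.0, 0.3, -0.4]
gripper_width: 0.525
gripper_force: 30.0
```

Call:
step_arm:
  targets: "0 0 0.2 0;0 0 0.2 0;0 0 0.2 0;0 0 0.1 0;0 0 0 0;0 0 0 0"

```text
time_s: 30.52
tcp_pos: [0.614, 0.2029, 0.0105]
ee_rot: [[0.0, -1.0, 0.0], [-1.0, -0.0, 0.0], [-0.0, -0.0, -1.0]]
wrist_force: [-1.7, 0.5, 3.0]
gripper_width: 0.526
gripper_force: 30.0
```

Call:
step_arm:
  targets: "0 0 0 0;0 0 0 0;0 0 0 0;0 0 0 0"
  claw: 5.8

```text
time_s: 30.85
tcp_pos: [0.6138, 0.2028, 0.0098]
ee_rot: [[-0.0, -1.0, -0.0], [-1.0, 0.0, -0.0], [0.0, 0.0, -1.0]]
wrist_force: [-0.2, -0.5, 0.0]
gripper_width: 0.656
gripper_force: 0.0
```

Call:
step_arm:
  targets: "0 0 -1 0;0 0 -3 0;0 0 -3.5 0;0 0 -3.5 0;0 0 -3.5 0;0 0 -3.5 0;0 4 0 0;0 4 0 0;0 4 0 0;0 4 0 0;0 0 0 0;0 0 0 0"

```text
time_s: 31.85
tcp_pos: [0.4523, 0.2026, 0.1914]
ee_rot: [[0.002, -1.0, 0.001], [-1.0, -0.002, 0.001], [-0.001, -0.001, -1.0]]
wrist_force: [0.2, -0.7, -0.2]
gripper_width: 0.668
gripper_force: 0.0
```

Run:
```python
from h import *
i=cap('top','top1')['frame'];j=cap('scene','scene1')['frame']
a=cv2.resize(i[130:290,180:460],(525,300),interpolation=cv2.INTER_CUBIC);b=cv2.resize(j[120:340,200:480],(382,300),interpolation=cv2.INTER_CUBIC)
o=np.zeros((600,525,3),np.uint8);o[:300]=a;o[300:,:382]=b;cv2.imwrite('pics/end.png',cv2.resize(o,(525,600)))
```

```text
(no output)
```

View pics/end.png

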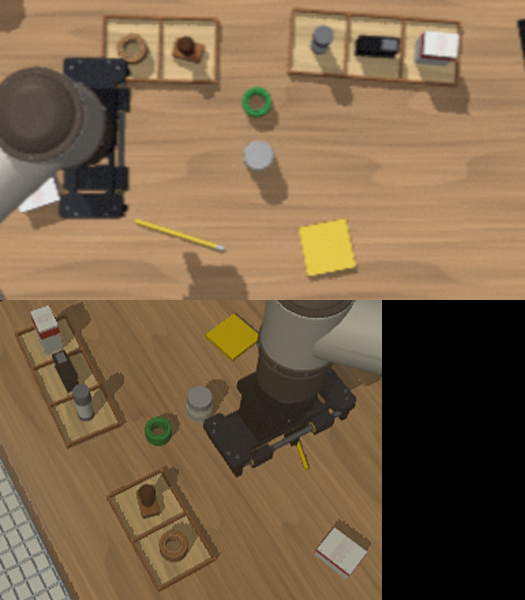

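All five things stand upright in their own bays: roll (132,48), stamp (187,50), glue (322,40), stapler (378,46) and carton (438,46). The jar (259,155) and the squat carton haven't moved, so I'm handing in.

```bash
python3 -c "
from station import r
print(r.finish_job())"
```

```text
the job is handed in; nothing more can be done
None
```

I handed the job in at about 32 s: the last pictures show all five things upright in their own bays and the jar and squat carton where they started; no verdict came back.

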